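# Shut and bolt the dust drawer of a wheel-sanding station

## Robot

A 6-joint arm with a two-finger parallel gripper is mounted at the origin on the work surface. World frame = base frame: x ahead of the robot, y to its left, z up, the work surface at z = 0. Lengths are in mm, angles in rad, forces in N, time in s.
With the tool pointing down it reaches from about 275 to 850 mm from the base axis. Payload 19 kg.
Tool frame: the origin (TCP) lies on the mounting face of the last link; the fingertips stand 173 mm ahead of it and the grasp point (between the pads) lies 155 mm ahead of it; z points along the fingers, y is the line along which they close (so a half turn about z gives the same grasp; the last joint's range is limited). The gripper opens to 85 mm and grips with 20 to 120 N. Pads are 22 mm wide; open, the fingers measure 114 mm over their backs; the gripper's body (76 mm by 85 mm) begins 54 mm behind the grasp point. The pads swing forward as they close: fully open they stand 13 mm farther back than shut.
Start: joints at [-1.419, 0.15, 1.437, -0, 1.554, -0.134], TCP at [162.084, -551.67, 404.667] pointing down, gripper open.
Joint ranges: [-2.8, 2.8], [-0.68, 2.1], [0.12, 2.68], [-1.39, 4.53], [0.16, 2.79], [-2.81, 2.81]. Speed limits (rad/s): [1.89, 1.89, 2.22, 3.01, 3.01, 3.01].

## Interface

Orientations are given as a unit quaternion [x, y, z, w].
In Python, from rig import manip gives the robot as it stands.
- The arm moves only by the shell command python3 -m handwheel 'ROWS'. ROWS is JSON, one flat list of numbers, 7 for each row, row after row: the closure, from 0 (fully open) to 1 (shut), then the shift along the world's x, y, z in cm, then the turn, a rotation vector about the world's x, y, z in degrees. A call has 1 to 12 rows; each row is the pose to reach, as a shift and turn from the pose commanded when the call began; what a row does not reach only later rows make up. A row lasts 1/12 s, in which the tool goes at most 41.7 mm and 7.16 degrees, less where a joint would pass 70% of its speed; a pose out of reach is approached as far as the arm can. A call with a gripper value outside its range is refused whole. The fingers move at their own pace and stop on an object; the grip force is fixed at half the most. Time passes only in rows, so rows that repeat a pose let the fingers close. It gives the time, the measured TCP pose, the force, the opening and the grip force at its end, in the units of the state.
- manip.get_obs(): the state, without advancing time (a new reading comes with each control period).
- manip.snapshot(name): name is "scene" or "top" or "wrist"; returns a dict with "pixels" (480x640x3 uint8, blue, green, red), "z_map" (480x640 float32, mm along the optical axis (not along the pixel's ray), 0 where there is no reading), "fx", "fy", "cx", "cy" (pixels), "R" (3x3) and "t" (3): a world point X has camera coordinates R X + t; the wrist camera has in their place "T_tool_cam" (4x4, takes a point from camera to tool coordinates, whose origin is the TCP and whose axes are the flange's). Camera axes: x right, y down, z forward; pixel columns grow to the right and rows downward; lengths in mm; the calibration is good to about 2 mm. A picture is of the moment at which its call begins: read the wrist's pose just before it.
- manip.hand_in(): hands the job in; it is judged then, once.
The state is a dict: "time": time; "joint_positions": joint angles; "qvel": joint speeds; "joint_torque": joint torques, N m; "eef_pos": TCP position; "tool_rot": TCP orientation; "force": force on the tool from outside, world axes, zero at the start; "wrist_torque": the same for the moment, N m; "gripper_width": finger opening in mm; "gripper_force": force on a finger pad.
Only numpy, scipy, OpenCV 4.12 (cv2) and the standard library are available. Lean on these libraries where they do the work, as an engineer would, in place of code of your own. Each camera call takes 0.05 s, during which the arm holds its last target. There are 200 camera calls.

## Task

Push the dust drawer of the sanding station fully shut, then slide the barrel bolt on the deck all the way home through the drawer's keeper loop, and fold the bolt's handle all the way down into its notch so that it stays locked. Keep clear of the lamp bar above the bolt, do not disturb the things standing around, and let go at the end.

Things in the scene. Friction and masses are not known exactly. Their poses are not given: they have to be found in the camera images.
- station: Grey sheet-metal sanding station fixed to the bench, 260 (x) by 320 (y) mm. x points from its front (robot side) into the station, y to the left along the bolt, z up; origin at bench height straight below the bolt's axis. Flat deck top at z = 90 mm, from x = -50 mm (front face) to 210 mm. All x, y, z below are in this frame; the station may be turned on the bench.
- track (a point): Point on the bolt's axis: x = 0, y = 0, z = 106 mm. The steel bolt (diameter 10 mm) lies along y and slides towards +y, held by two steel barrel guides 26 mm wide, tops at z = 115 mm, at y = -97 to -80 mm and y = 0 to 14 mm.
- notch (a point): Middle of the 14 mm notch (y = -17 to -3 mm) in the slotted guide, a 5 mm thick upright steel strip in front of the bolt at x = -13.5 mm, from y = -97 to 14 mm; the point is level with its top, z = 114 mm. The handle fits into the notch only with the bolt home within about 3 mm; elsewhere the strip stops it at about 40 degrees.
- lamp: Aluminium lamp bar fixed above the bolt, parallel to it, 30 (x) by 330 (y) by 22 (z) mm; origin at its middle (x = 22, z = 236 mm), underside z = 223 mm, front edge x = 7 mm, on 12 mm posts at x = 26, y = -153 and 153 mm. It blocks a gripper that comes straight down on the handle: come from the front with the tool leaning back 30 to 45 degrees.
- drawer (a joint): How far the dust drawer is open, m: 0 fully shut (rigid stop), grows as it comes out along the station's -x. It takes about 3 N to slide and stays where it is left.
- front (a point): On the outer face of the drawer's flat steel front panel (8 mm thick, 316 mm wide, z = 6 to 86 mm), middle of its width, 2 mm above its top edge; at x = -58 mm when shut. Axes as the station's. A pull strip 100 mm wide stands 5 mm proud of the panel at z = 24 to 36 mm.
- keeper (a point): Centre of the opening of the keeper loop, a steel arch on a flat tongue at the drawer's top left that moves with the drawer: opening 13 mm along x, 8 mm thick along y, top 16 mm above this point. The bolt passes through along y. With the drawer shut it is in line with the bolt, at y = 49 mm; a drawer left open by more than about 1.5 mm blocks the bolt.
- bolt (a joint): How far the bolt has slid towards the station's +y, m: 0 fully withdrawn, 0.055 home (rigid stop). It takes about 2.5 N to slide and stays where it is left.
- nose (a point): Centre of the free end of the bolt (+y end).
- handle (a joint): Angle of the bolt's handle about the bolt's axis, rad: 0 standing straight up (the bolt is free to slide), 1.25 folded down towards the station's front (-x) as far as it goes. It turns with light friction (about 1 N at the knob) and stays where it is left.
- knob (a point): Centre of the black drum-shaped knob at the end of the bolt's handle, 18 mm in diameter, 18 mm long along the bolt, flat ends (stem diameter 8 mm, square to the bolt): 45 mm from the bolt's axis, at y = -65 mm with the bolt withdrawn, -10 mm when home. Pinched by its ends it turns stiffly between the fingers: a push down on top of it finishes the fold.
- cone: Bystander: black rubber centring cone with a threaded steel stud, 92 mm wide, 64 mm high, standing loose on the deck well behind the bolt; origin under its centre.
- spray: Bystander: upright can, 58 mm wide, 170 mm high, on the bench left of the station; origin under its centre.
- sander: Bystander: cork sanding block, 120 by 55 by 35 mm, on the bench right of the station; origin under its centre.

How it is judged (in metres and radians):
On the way, in this order (a step that is already met when the one before it is completed fails the run):
1. the drawer is fully shut (within 2.5 mm) (value of joint drawer below 0.0025 m), for 0.2 s.
2. with the drawer shut, the bolt is home through the keeper (within 5 mm) (value of joint drawer below 0.0025 m and value of joint bolt above 0.05 m), for 0.2 s.
At the end, for the whole second after the job is handed in: The drawer is shut within 2.5 mm, the bolt is home within 5 mm of its stop, its handle is folded down in the notch (more than 1.05 of 1.25 rad), and the robot has let go (all of step 2 and value of joint handle above 1.05 rad); the robot touches nothing.
It fails at once if the lamp bar is struck or leaned on (more than 4 N) (contact force between any of the fingers, the arm and lamp above 4 N).
It fails at once if the centring cone is disturbed (moved more than 20 mm or tipped over) (distance of cone from where it was at the start of the episode above 0.02 m or angle between cone's own z axis and vertical above 0.35 rad).
It fails at once if the can is disturbed (moved more than 20 mm or tipped over) (distance of spray from where it was at the start of the episode above 0.02 m or angle between spray's own z axis and vertical above 0.35 rad).
It fails at once if the sanding block is disturbed (moved more than 20 mm or tipped over) (distance of sander from where it was at the start of the episode above 0.02 m or angle between sander's own z axis and vertical above 0.35 rad).
It also fails if it takes over 59 s, if anything falls off the work surface, if the arm or the gripper's body presses on something with over 40 N, if the wrist force passes 120 N, or if a joint passes its speed limit or range.

## Working session

There is one attempt and no reset: what is moved stays moved. The work goes in short steps, Python scripts to look and compute and a shell command to move; the robot and the scene stay as the last step left them, time stands still between calls to the robot, and variables do not carry over. Pictures are saved under pics/ and viewed, at most 10 in all, crops included, and the job is handed in when it is done.

```bash
ls; mkdir -p pics; cat > h.py <<'E'
import numpy as np, cv2
from rig import manip
def snap(n):
    o=manip.get_obs(); s=manip.snapshot(n); s['obs']=o
    np.save(f'last_{n}.npy',s,allow_pickle=True); return s
def load(n): return np.load(f'last_{n}.npy',allow_pickle=True).item()
def world(s,u,v,d=None):
    d=s['z_map'][int(v),int(u)] if d is None else d
    c=np.array([(u-s['cx'])/s['fx']*d,(v-s['cy'])/s['fy']*d,d])
    return s['R'].T@(c-s['t'])
def cloud(s):
    v,u=np.mgrid[:480,:640]; d=s['z_map']
    c=np.stack([(u-s['cx'])/s['fx']*d,(v-s['cy'])/s['fy']*d,d],-1)
    return (c-s['t'])@s['R']
def proj(s,X):
    c=s['R']@np.asarray(X,float)+s['t']; return c[0]/c[2]*s['fx']+s['cx'],c[1]/c[2]*s['fy']+s['cy']
E
python3 - <<'E'
from h import *
for n in('scene','top'):
    s=snap(n); cv2.imwrite(f'pics/{n}0.png',s['pixels']); print(n,s['fx'],s['cx'],s['cy'],(-s['R'].T@s['t']).round(),s['R'].round(2).tolist(), (s['z_map']==0).mean())
print(manip.get_obs())
E
```

```text
pics
scene 481.1966154933758 317.3638475959977 241.43373507956264 [1319. -168.  807.] [[0.29, 0.96, 0.02], [0.62, -0.18, -0.76], [-0.73, 0.23, -0.65]] 0.004000651041666667
top 471.6076004723218 317.118513194664 237.62522690394303 [477.  65. 993.] [[-0.0, -1.0, 0.0], [-0.99, 0.0, -0.17], [0.17, -0.0, -0.99]] 0.003942057291666667
{'time': 0.1, 'joint_positions': array([-1.41898114e+00,  1.50919753e-01,  1.43791892e+00, -7.01924128e-06,
        1.55381235e+00, -1.33987660e-01]), 'qvel': array([-2.50150005e-04, -1.27715957e-03, -2.40393692e-03,  5.79346943e-04,
       -4.33131431e-05, -8.35956710e-04]), 'joint_torque': array([ 5.84840309e-03, -7.14379191e+01, -5.71794319e+01, -1.90449514e-04,
        6.99067663e-03, -6.31544958e-05]), 'eef_pos': array([ 162.09070385, -551.6493511 ,  404.1689072 ]), 'tool_rot': array([ 9.89806808e-01,  1.42415599e-01, -8.22591458e-06, -5.29133226e-04]), 'force': array([-0.21508485, -0.68836345, -0.10968413]), 'wrist_torque': array([-0.05320732, -0.04503375, -0.00944352]), 'gripper_force': 0.0, 'gripper_width': 85.14473746886662}
```

View pics/scene0.png

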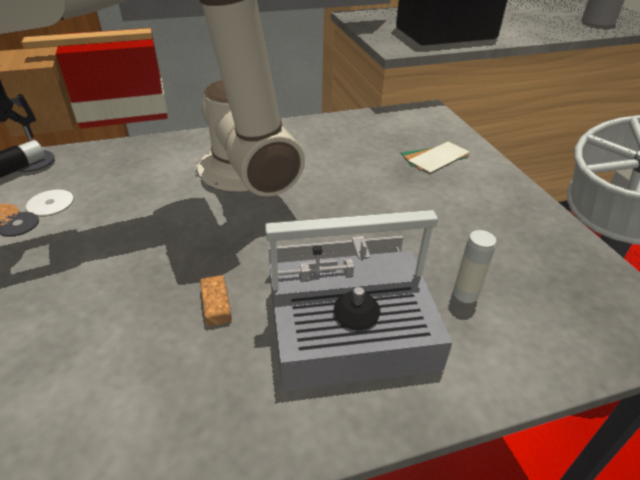

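View pics/top0.png

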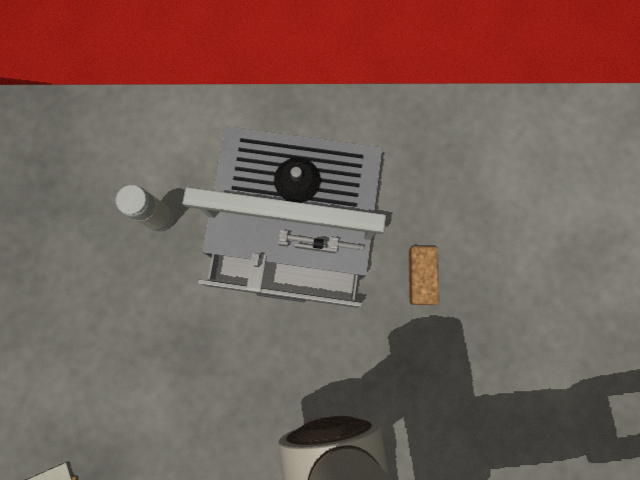

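The scene view shows the lamp bar from (268,228) to (435,215), the knob at (318,250), the keeper at (360,245) and the can at (475,265). In the top view the station is turned by about 6 degrees, the drawer is open with its panel between (200,283) and (360,303), the knob is at (320,242) and the keeper at (258,258). Next I measure these.

```bash
python3 - <<'E'
from h import *
s=load('top'); P=cloud(s); px=s['pixels'].astype(int)
roi=np.zeros((480,640),bool); roi[110:320,175:400]=1
def rect(m,name):
    Q=P[m]; r=cv2.minAreaRect(Q[:,:2].astype(np.float32)); print(name,len(Q),'z',np.percentile(Q[:,2],[5,50,95]).round(1),'c',np.round(r[0],1),'size',np.round(r[1],1),'ang',round(r[2],2)); return Q
lamp=roi&(P[...,2]>225)
lamp=cv2.erode(lamp.astype(np.uint8),np.ones((2,2)))>0
L=rect(lamp,'lamp')
deck=roi&(abs(P[...,2]-90)<4)
n,lab,st,_=cv2.connectedComponentsWithStats(deck.astype(np.uint8))
for i in range(1,n):
    if st[i,4]>150: rect(lab==i,f'z90 comp {st[i].tolist()}')
# drawer panel: top strip, z 78-95, rows
dark=(px.max(-1)<40)&roi; 
n,lab,st,ce=cv2.connectedComponentsWithStats(dark.astype(np.uint8))
for i in range(1,n):
    if st[i,4]>25: print('dark',st[i].tolist(),ce[i].round(1),np.median(P[lab==i],0).round(1), P[lab==i][:,2].max().round(1))
L2=L[L[:,2]>238]; c=L2[:,:2].mean(0); u,sv,vt=np.linalg.svd(L2[:,:2]-c,full_matrices=False); print('lamp dir',vt[0],c)
s2=load('scene');P2=cloud(s2);p2=s2['pixels'].astype(int)
m=(P2[...,2]>225)&(P2[...,2]<265)&(P2[...,0]>400)&(abs(P2[...,0]-550)<200)&(P2[...,1]>-150)&(P2[...,1]<300);rect(m,'lamp scene')
for nme,s_ in(('top',s),('scene',s2)):
    y0,y1,x0,x1=(190,310,190,400) if nme=='top' else (200,300,250,450)
    cv2.imwrite(f'pics/{nme}c.png',cv2.resize(s_['pixels'][y0:y1,x0:x1],None,fx=3.8,fy=3.8,interpolation=cv2.INTER_CUBIC))
E
```

```text
lamp 3790 z [238.3 247.6 249.9] c [646.1 116.8] size [293.4 196.5] ang 50.96
z90 comp [214, 126, 168, 87, 8583] 8583 z [88.4 91.  93.3] c [769.6  97.6] size [320.4 136.9] ang 81.8
z90 comp [202, 211, 169, 65, 5954] 5954 z [88.3 90.9 93.3] c [621.  118.8] size [319.9  84.5] ang 81.7
z90 comp [259, 289, 56, 11, 163] 163 z [86.1 87.6 90.1] c [522.  118.7] size [105.8   7.8] ang 81.7
dark [241, 139, 122, 19, 299] [301.2 148.1] [811.4  92.1  91.4] 96.2
dark [232, 148, 129, 58, 2604] [297.  178.4] [740.8  96.9 107.5] 992.8
dark [314, 239, 9, 5, 32] [318.4 240.4] [613.6  57.4 158.6] 161.6
lamp dir [-0.14825493 -0.98894918] [647.78818639 112.90973194]
lamp scene 2987 z [ -0.7  91.4 248.9] c [653.  -23.9] size [203.1 336.8] ang 32.14
```

View pics/topc.png

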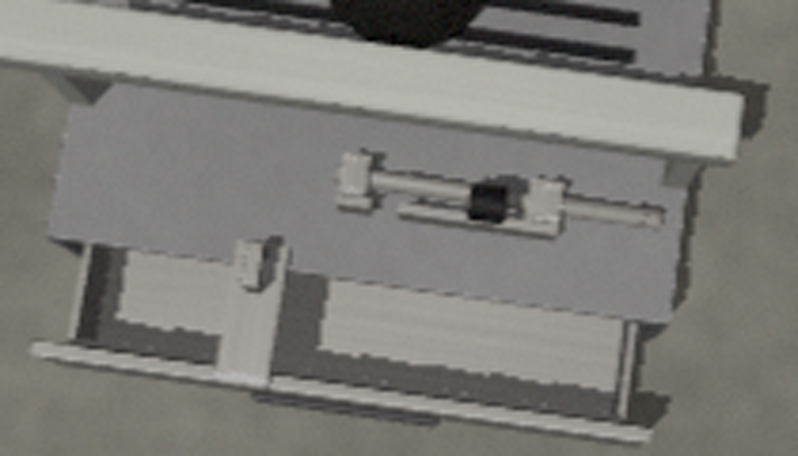

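The crop puts the keeper at about pixel (256,259), the knob at (318.7,243) and the drawer panel from (198,282) to (361,305). Next I triangulate the knob and keeper across the two views and fit the station's frame.

```bash
python3 - <<'E'
from h import *
s=load('top'); P=cloud(s); s2=load('scene');P2=cloud(s2)
yaw=np.radians(-8.35); xs=np.array([np.cos(yaw),np.sin(yaw),0]); ys=np.array([-np.sin(yaw),np.cos(yaw),0]); O=np.array([629,117.8,0])
def st(X): X=np.asarray(X)-O; return np.stack([X@xs,X@ys,X[...,2]],-1)
Q=st(P);Q2=st(P2)
def blob(s,Qs,box,thr):
    m=np.zeros((480,640),np.uint8); a,b,c,d=box
    m[b:d,a:c]=(s['pixels'][b:d,a:c].max(-1)<thr)
    n,l,stt,ce=cv2.connectedComponentsWithStats(m); i=1+np.argmax(stt[1:,4]); q=Qs[l==i]; print(stt[i],ce[i].round(1),np.median(q,0).round(1)); return ce[i]
k1=blob(s,Q,(308,232,328,252),60); k2=blob(s2,Q2,(308,240,330,258),60)
def ray(s,uv): 
    c=-s['R'].T@s['t']; d=world(s,*uv,d=1000.)-c; return c,d/np.linalg.norm(d)
def tri(a,b):
    (c1,d1),(c2,d2)=ray(s,a),ray(s2,b); t=np.linalg.lstsq(np.stack([d1,-d2],1),c2-c1,rcond=None)[0]
    A,B=c1+t[0]*d1,c2+t[1]*d2; return (A+B)/2,np.linalg.norm(A-B)
X,g=tri(k1,k2); print('knob world',X.round(1),'gap',g.round(1),'station',st(X).round(1))
# panel: points in front of the deck, station y in (-158,158)
m=(abs(Q[...,1])<150)&(Q[...,0]<-55)&(Q[...,2]>70)&(Q[...,2]<95)
print('panel+tongue top',m.sum()); 
for y in(-120,-60,0,90,120):
    q=Q[m&(abs(Q[...,1]-y)<12)]; print(y,q[:,0].min().round(1),q[:,0].max().round(1),np.median(q,0).round(1))
m=(Q[...,2]>96)&(Q[...,0]<-20)&(Q[...,1]>20)&(Q[...,1]<80); print('keeper',Q[m].min(0).round(1),Q[m].max(0).round(1),np.median(Q[m],0).round(1))
m=(Q[...,2]>96)&(Q[...,2]<125)&(abs(Q[...,0])<30)&(abs(Q[...,1])<150); print('bolt guides',np.percentile(Q[m],[2,50,98],axis=0).round(1))
m=(Q[...,2]>240)&(Q[...,2]<256)&(abs(Q[...,1])<200)&(abs(Q[...,0])<60); m=cv2.erode(m.astype(np.uint8),np.ones((3,3)))>0;print('lamp',np.percentile(Q[m],[1,50,99],axis=0).round(1))
m=(P[...,2]>140)&(Q[...,1]>180)&(P[...,0]>500)&(P[...,2]<200); print('spray',np.median(P[m],0).round(),np.median(Q[m],0).round())
m=(P[...,2]>25)&(Q[...,1]<-170)&(P[...,2]<60)&(Q[...,1]>-300)&(P[...,0]>480); print('sander',np.median(P[m],0).round(),np.percentile(P[m],[5,95],axis=0).round())
from scipy.spatial.transform import Rotation as R
o=manip.get_obs(); Rc=R.from_quat(o['tool_rot'])
for L in(45,):
    a=np.radians(L); z=np.sin(a)*xs-np.cos(a)*np.array([0,0,1]); y=-ys; x=np.cross(y,z)
    Rt=R.from_matrix(np.stack([x,y,z],1)); print(L,np.degrees((Rt*Rc.inv()).as_rotvec()).round(1))
    print('z_t',z.round(3),'xs',xs.round(3),'ys',ys.round(3))
E
```

```text
[313 238  11  11  95] [318.2 242.9] [-11.9 -61.2 157.7]
[313 247   9   8  55] [316.6 251. ] [ -3.6 -62.3 155.2]
knob world [610.   59.1 149.5] gap 0.4 station [-10.3 -60.9 149.5]
panel+tongue top 844
-120 -109.9 -102.0 [-106.2 -119.4   87.2]
-60 -110.0 -101.9 [-106.5  -59.8   86.3]
0 -110.1 -102.1 [-1.065e+02 -1.000e-01  8.700e+01]
90 -110.2 -102.2 [-106.4   90.1   86.4]
120 -110.3 -102.2 [-106.5  119.3   86.4]
keeper [-109.8   35.5   96. ] [-38.8  61.5 125.1] [-60.7  48.   97.8]
bolt guides [[ -16.1 -145.8   98.7]
 [  -2.2  -50.9  112.7]
 [  23.8  146.9  118.5]]
lamp [[   7.7 -159.3  244.7]
 [  20.8   -1.8  247.9]
 [  34.2  159.   250.8]]
spray [684. 389. 170.] [ 15. 276. 170.]
sander [ 565. -153.   36.] [[ 509. -175.   31.]
 [ 616. -133.   39.]]
45 [  3.1 -45.2 -23.5]
z_t [ 0.7   -0.103 -0.707] xs [ 0.989 -0.145  0.   ] ys [0.145 0.989 0.   ]
```

```bash
python3 -m handwheel '[1,24,25,0,3.1,-45.2,-23.5, 1,24,25,0,3.1,-45.2,-23.5, 1,24,25,0,3.1,-45.2,-23.5, 1,24,25,0,3.1,-45.2,-23.5, 1,24,25,0,3.1,-45.2,-23.5, 1,24,25,0,3.1,-45.2,-23.5, 1,24,25,0,3.1,-45.2,-23.5, 1,24,25,0,3.1,-45.2,-23.5, 1,24,25,0,3.1,-45.2,-23.5, 1,24,25,0,3.1,-45.2,-23.5, 1,24,25,0,3.1,-45.2,-23.5]'
cat >> h.py <<'E'
from scipy.spatial.transform import Rotation as Rn
yaw=np.radians(-8.35); xs=np.array([np.cos(yaw),np.sin(yaw),0]); ys=np.array([-np.sin(yaw),np.cos(yaw),0]); O=np.array([629,117.8,0])
def st(X): X=np.asarray(X)-O; return np.stack([X@xs,X@ys,X[...,2]],-1)
def report(target=None,ahead=173):
    o=manip.get_obs(); z=Rn.from_quat(o['tool_rot']).as_matrix()
    tip=o['eef_pos']+ahead*z[:,2]; print('t',round(o['time'],2),'TCP',o['eef_pos'].round(1),'pt st',st(tip).round(1),'z',z[:,2].round(3),'y',z[:,1].round(3),'F st',np.array([o['force']@xs,o['force']@ys,o['force'][2]]).round(1),'w',round(o['gripper_width'],1),'q',o['joint_positions'].round(2))
    if target is not None:
        W=O+target[0]*xs+target[1]*ys+np.array([0,0,target[2]]); print('shift cm',((W-tip)/10).round(2))
E
python3 -c "
from h import *
report((-150,0,200))"
```

```text
time: 1.02
eef_pos: [402.4, -301.0, 404.6]
tool_rot: [0.922, -0.067, 0.381, 0.028]
force: [-1.1, -0.7, 0.4]
gripper_width: 0.4
gripper_force: 0.0
t 1.02 TCP [ 402.4 -301.   404.6] pt st [ -41.1 -447.2  282.1] z [ 0.699 -0.103 -0.708] y [-0.145 -0.99   0.001] F st [-1.  -0.9  0.4] w 0.4 q [-0.95 -0.18  1.85  0.66  0.98  0.52]
shift cm [-4.27 45.83 -8.21]
```

```bash
python3 -m handwheel '[1,-4.3,45.8,-8.2,0,0,0, 1,-4.3,45.8,-8.2,0,0,0, 1,-4.3,45.8,-8.2,0,0,0, 1,-4.3,45.8,-8.2,0,0,0, 1,-4.3,45.8,-8.2,0,0,0, 1,-4.3,45.8,-8.2,0,0,0, 1,-4.3,45.8,-8.2,0,0,0, 1,-4.3,45.8,-8.2,0,0,0, 1,-4.3,45.8,-8.2,0,0,0, 1,-4.3,45.8,-8.2,0,0,0, 1,-4.3,45.8,-8.2,0,0,0, 1,-4.3,45.8,-8.2,0,0,0]'
python3 -c "
from h import *
report((-150,0,60))"
```

```text
time: 2.02
eef_pos: [363.5, 119.2, 328.8]
tool_rot: [0.922, -0.069, 0.38, 0.029]
force: [0.7, -0.9, 0.2]
gripper_width: -0.0
gripper_force: 0.0
t 2.02 TCP [363.5 119.2 328.8] pt st [-140.9  -37.9  206.1] z [ 0.697 -0.106 -0.709] y [-0.149 -0.989  0.001] F st [ 0.8 -0.8  0.2] w -0.0 q [ 0.21 -0.42  2.18 -0.41  0.68  2.16]
shift cm [ -0.35   3.88 -14.61]
```

```bash
python3 -m handwheel '[1,-0.35,3.9,-14.6,0,0,0, 1,-0.35,3.9,-14.6,0,0,0, 1,-0.35,3.9,-14.6,0,0,0, 1,-0.35,3.9,-14.6,0,0,0, 1,-0.35,3.9,-14.6,0,0,0, 1,-0.35,3.9,-14.6,0,0,0, 1,-0.35,3.9,-14.6,0,0,0, 1,-0.35,3.9,-14.6,0,0,0]'
python3 -c "
from h import *
report((-60,0,60))"
```

```text
time: 2.68
eef_pos: [361.8, 154.3, 188.7]
tool_rot: [0.922, -0.07, 0.379, 0.026]
force: [0.6, 0.3, 0.7]
gripper_width: 0.1
gripper_force: 0.0
t 2.68 TCP [361.8 154.3 188.7] pt st [-148.2   -2.5   65.6] z [ 0.695 -0.101 -0.712] y [-0.15  -0.989 -0.005] F st [0.5 0.3 0.7] w 0.1 q [ 0.33 -0.16  2.32 -0.92  0.41  2.81]
shift cm [ 8.76 -1.03 -0.56]
```

```bash
python3 -m handwheel '[1,2.5,-0.2,-0.3,0,0,0, 1,4,-0.5,-0.5,0,0,0, 1,5.5,-0.8,-0.5,0,0,0, 1,6.9,-1,-0.5,0,0,0, 1,6.9,-1,-0.5,0,0,0]'
python3 -c "
from h import *
report((-60,0,60))"
```

```text
time: 3.1
eef_pos: [432.2, 144.1, 183.9]
tool_rot: [0.922, -0.07, 0.379, 0.026]
force: [0.5, 0.4, 0.3]
gripper_width: 0.3
gripper_force: 0.0
t 3.1 TCP [432.2 144.1 183.9] pt st [-76.9  -2.4  60.9] z [ 0.696 -0.101 -0.711] y [-0.149 -0.989 -0.004] F st [0.4 0.4 0.3] w 0.3 q [ 0.24 -0.02  2.21 -0.93  0.34  2.75]
shift cm [ 1.71 -0.01 -0.09]
```

```bash
python3 -m handwheel '[1,0.4,-0.06,0,0,0,0, 1,0.7,-0.1,0,0,0,0, 1,0.9,-0.13,0,0,0,0, 1,0.9,-0.13,0,0,0,0]'
python3 - <<'E'
from h import *
report((-60,0,60)); s=snap('top'); Q=st(cloud(s))
for y in(-120,-60,80,120):
    q=Q[(abs(Q[...,1]-y)<10)&(Q[...,0]<-52)&(Q[...,0]>-130)&(abs(Q[...,2]-84)<10)]; print(y,len(q),q[:,0].min().round(1) if len(q) else '')
E
```

```text
time: 3.43
eef_pos: [438.9, 143.5, 182.2]
tool_rot: [0.923, -0.067, 0.378, 0.027]
force: [-0.1, -0.6, 0.6]
gripper_width: -0.2
gripper_force: 0.0
t 3.43 TCP [438.9 143.5 182.2] pt st [-70.5  -2.   58.8] z [ 0.694 -0.101 -0.713] y [-0.145 -0.989 -0.001] F st [-0.  -0.6  0.6] w -0.2 q [ 0.23 -0.    2.2  -0.92  0.33  2.74]
shift cm [1.07 0.04 0.12]
-120 47 -64.3
-60 51 -64.4
80 49 -64.6
120 47 -64.6
```

```bash
python3 -m handwheel '[1,0.3,-0.04,0,0,0,0, 1,0.6,-0.09,0,0,0,0, 1,0.9,-0.13,0,0,0,0, 1,1.0,-0.15,0,0,0,0, 1,1.0,-0.15,0,0,0,0,1,1.0,-0.15,0,0,0,0]'
cat >> h.py <<'E'
def drawer():
    s=snap('top'); Q=st(cloud(s))
    for y in(-120,-60,80,120):
        q=Q[(abs(Q[...,1]-y)<10)&(Q[...,0]<-52)&(Q[...,0]>-130)&(abs(Q[...,2]-84)<10)]; print(y,len(q),q[:,0].min().round(1) if len(q) else '')
E
python3 -c "
from h import *
report((-60,0,60));drawer()"
```

```text
time: 3.98
eef_pos: [446.8, 142.5, 181.2]
tool_rot: [0.924, -0.067, 0.376, 0.027]
force: [-77.9, 9.7, 46.1]
gripper_width: -0.4
gripper_force: 39.2
t 3.98 TCP [446.8 142.5 181.2] pt st [-63.   -1.9  57.5] z [ 0.692 -0.101 -0.715] y [-0.144 -0.99   0.   ] F st [-78.5  -1.7  46.1] w -0.4 q [ 0.23  0.02  2.18 -0.91  0.33  2.72]
shift cm [0.32 0.15 0.25]
-120 38 -57.9
-60 38 -57.9
80 35 -58.1
120 42 -58.3
```

```bash
python3 -m handwheel '[1,-1,0.15,0,0,0,0, 1,-4,0.6,0,0,0,0, 1,-4,0.6,4,0,0,0, 0,-4,0,8,0,0,0, 0,-4,-1,12,0,0,0,0,-4,-3,15,0,0,0,0,-4,-6,15,0,0,0,0,-4,-6,15,0,0,0,0,-4,-6,15,0,0,0]'
python3 - <<'E'
from h import *
report((-66.6,-61,206),160)
o=manip.get_obs();z=Rn.from_quat(o['tool_rot']).as_matrix()
a=np.radians(47); zt=np.sin(a)*xs-np.cos(a)*np.array([0,0,1]); y=-ys
Rt=Rn.from_matrix(np.stack([np.cross(y,zt),y,zt],1)); print((Rt*Rn.from_matrix(z).inv()).as_rotvec(degrees=True).round(1))
drawer(); s=snap('wrist'); cv2.imwrite('pics/w1.png',s['pixels']); print(s['T_tool_cam'].round(2))
E
```

```text
time: 4.78
eef_pos: [409.1, 80.5, 332.6]
tool_rot: [0.923, -0.069, 0.378, 0.028]
force: [0.4, 0.3, -0.8]
gripper_width: 72.1
gripper_force: 0.0
t 4.78 TCP [409.1  80.5 332.6] pt st [-99.9 -69.  218.6] z [ 0.694 -0.103 -0.712] y [-0.148 -0.989 -0.001] F st [ 0.3  0.4 -0.8] w 72.1 q [ 0.06 -0.35  2.13 -0.26  0.61  1.93]
shift cm [ 3.41  0.31 -1.26]
[-0.4 -2.4  0.1]
-120 39 -57.9
-60 41 -58.2
80 36 -58.3
120 38 -58.5
[[-0.   -0.97 -0.26 64.7 ]
 [ 1.   -0.    0.   -0.45]
 [-0.   -0.26  0.97 31.55]
 [ 0.    0.    0.    1.  ]]
```

View pics/w1.png

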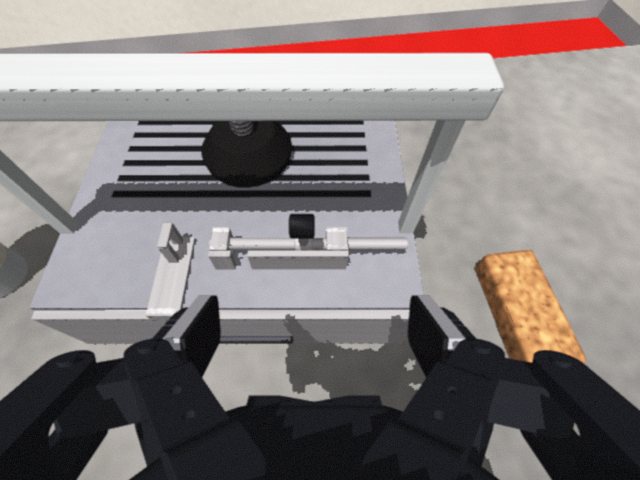

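The wrist view shows the knob at (301,226), the keeper at (172,242) and the drawer shut, with both fingers straddling the bolt. Next I check the knob with the wrist depth.

```bash
cat >> h.py <<'E'
def wr(s):
    o=s['obs']; T=np.eye(4); T[:3,:3]=Rn.from_quat(o['tool_rot']).as_matrix(); T[:3,3]=o['eef_pos']
    M=np.linalg.inv(T@s['T_tool_cam']); s['R']=M[:3,:3]; s['t']=M[:3,3]; return s
E
python3 - <<'E'
from h import *
s=wr(load('wrist')); Q=st(cloud(s))
m=(s['pixels'].max(-1)<60); m[:205]=0;m[245:]=0;m[:,:280]=0;m[:,325:]=0
v,u=np.where(m); print(u.min(),u.max(),v.min(),v.max()); q=Q[m]; print('knob surf',np.median(q,0).round(1),np.percentile(q,[3,97],axis=0).round(1))
X=st(world(s,(u.min()+u.max())/2,(v.min()+v.max())/2,np.median(s['z_map'][m])+8)); print(X.round(1))
m=(Q[...,2]>100)&(Q[...,2]<130)&(Q[...,1]>30)&(Q[...,1]<80)&(Q[...,0]<60); print('keeper',np.percentile(Q[m],[2,50,98],axis=0).round(1))
m=(Q[...,2]>108)&(Q[...,2]<120)&(Q[...,1]<20)&(Q[...,0]<20);print('guides',np.percentile(Q[m],[2,50,98],axis=0).round(1))
E
```

```text
290 313 214 238
knob surf [-15.8 -59.6 155.8] [[-19.8 -67.1 147.4]
 [ -6.9 -51.4 158.1]]
[-10.7 -59.  148.4]
keeper [[-11.7  47.1 100.8]
 [ -3.   49.7 118.7]
 [ 11.   55.1 122. ]]
guides [[ -16.2 -141.9  108.2]
 [  -3.3  -55.9  112.2]
 [  10.1   14.8  115.2]]
```

```bash
python3 -m handwheel '[0,3,0.4,-1.6,-0.4,-2.4,0.1, 0,3,0.4,-1.6,-0.4,-2.4,0.1, 0,3,0.4,-1.6,-0.4,-2.4,0.1, 0,3,0.4,-1.6,-0.4,-2.4,0.1]'
python3 -c "
from h import *
report((-10.5,-60,149),160)"
```

```text
time: 5.22
eef_pos: [438.7, 86.9, 314.9]
tool_rot: [0.916, -0.065, 0.396, 0.028]
force: [0.1, 0.0, 0.8]
gripper_width: 85.5
gripper_force: 0.0
t 5.22 TCP [438.7  86.9 314.9] pt st [-67.2 -57.7 205.2] z [ 0.721 -0.103 -0.685] y [-0.141 -0.99   0.001] F st [0.1 0.  0.8] w 85.5 q [ 0.08 -0.26  2.11 -0.33  0.51  2.01]
shift cm [ 5.58 -1.05 -5.62]
```

```bash
python3 -m handwheel '[0,2,-0.4,-2,0,0,0, 0,4,-0.7,-4,0,0,0, 0,5.6,-1.05,-5.6,0,0,0, 0,5.6,-1.05,-5.6,0,0,0, 0.4,5.6,-1.05,-5.6,0,0,0, 1,5.6,-1.05,-5.6,0,0,0, 1,5.6,-1.05,-5.6,0,0,0, 1,5.6,-1.05,-5.6,0,0,0, 1,5.6,-1.05,-5.6,0,0,0,1,5.6,-1.05,-5.6,0,0,0,1,5.6,-1.05,-5.6,0,0,0]'
python3 - <<'E'
from h import *
report((-10.5,-10,149),160)
s=snap('wrist'); cv2.imwrite('pics/w2.png',s['pixels'])
E
```

```text
time: 6.13
eef_pos: [494.9, 75.6, 260.5]
tool_rot: [0.915, -0.065, 0.398, 0.029]
force: [-5.4, 0.7, 6.4]
gripper_width: 16.8
gripper_force: 59.7
t 6.13 TCP [494.9  75.6 260.5] pt st [ -9.6 -60.9 151.4] z [ 0.724 -0.104 -0.682] y [-0.142 -0.99   0.   ] F st [-5.4 -0.1  6.4] w 16.8 q [ 0.04 -0.07  2.08 -0.39  0.35  2.07]
shift cm [ 0.65  5.05 -0.24]
```

View pics/w2.png

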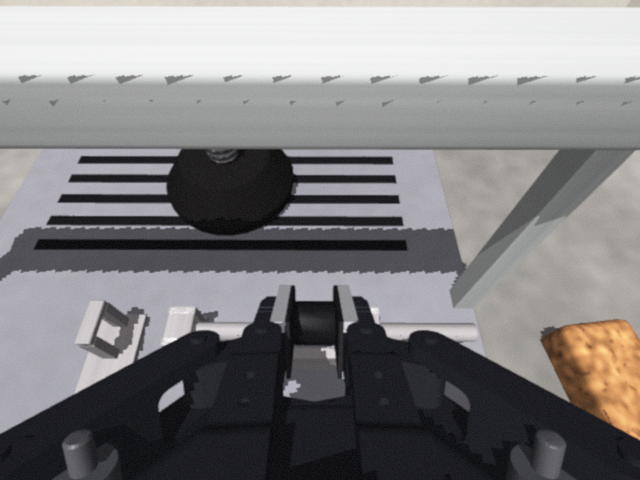

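The picture shows the knob pinched between the pads at (316,322). Now I slide the bolt.

```bash
python3 -m handwheel '[1,0.15,1,0,0,0,0, 1,0.3,2,0,0,0,0, 1,0.44,3,0,0,0,0, 1,0.58,4,0,0,0,0, 1,0.66,4.5,0,0,0,0, 1,0.7,4.8,0,0,0,0, 1,0.7,4.8,0,0,0,0]'
python3 -c "
from h import *
report((-10.5,-10,149),160)"
```

```text
time: 6.77
eef_pos: [502.0, 124.2, 260.5]
tool_rot: [0.915, -0.065, 0.398, 0.028]
force: [-3.7, 3.2, 6.7]
gripper_width: 16.7
gripper_force: 59.5
t 6.77 TCP [502.  124.2 260.5] pt st [ -9.6 -11.7 151.4] z [ 0.724 -0.104 -0.682] y [-0.141 -0.99   0.   ] F st [-4.2  2.7  6.7] w 16.7 q [ 0.16 -0.02  2.03 -0.59  0.4   2.33]
shift cm [-0.06  0.18 -0.24]
```

```bash
python3 -m handwheel '[1,0.03,0.2,0,0,0,0, 1,0.06,0.4,0,0,0,0, 1,0.06,0.4,0,0,0,0, 1,0.06,0.4,0,0,0,0]'
python3 -c "
from h import *
report((-10.5,-10,149),160)"
```

```text
time: 7.1
eef_pos: [502.5, 127.7, 260.6]
tool_rot: [0.915, -0.065, 0.398, 0.028]
force: [-4.2, 0.4, 6.2]
gripper_width: 16.5
gripper_force: 59.6
t 7.1 TCP [502.5 127.7 260.6] pt st [ -9.6  -8.2 151.4] z [ 0.724 -0.104 -0.682] y [-0.142 -0.99   0.   ] F st [-4.2 -0.3  6.2] w 16.5 q [ 0.16 -0.02  2.03 -0.6   0.4   2.35]
shift cm [-0.11 -0.16 -0.24]
```

```bash
python3 -m handwheel '[1,0.02,0.15,0,0,0,0, 1,0.04,0.3,0,0,0,0, 1,0.06,0.4,0,0,0,0, 1,0.06,0.4,0,0,0,0]'
python3 -c "
from h import *
report((-10.5,-10,149),160)
s=snap('wrist'); cv2.imwrite('pics/w3.png',s['pixels'])"
```

```text
time: 7.43
eef_pos: [503.1, 129.9, 260.7]
tool_rot: [0.915, -0.066, 0.397, 0.031]
force: [-12.0, -27.8, 14.9]
gripper_width: 16.7
gripper_force: 60.8
t 7.43 TCP [503.1 129.9 260.7] pt st [ -9.5  -6.8 151.3] z [ 0.722 -0.109 -0.683] y [-0.146 -0.989  0.004] F st [ -7.8 -29.3  14.9] w 16.7 q [ 0.17 -0.02  2.02 -0.62  0.41  2.36]
shift cm [-0.14 -0.31 -0.23]
```

View pics/w3.png

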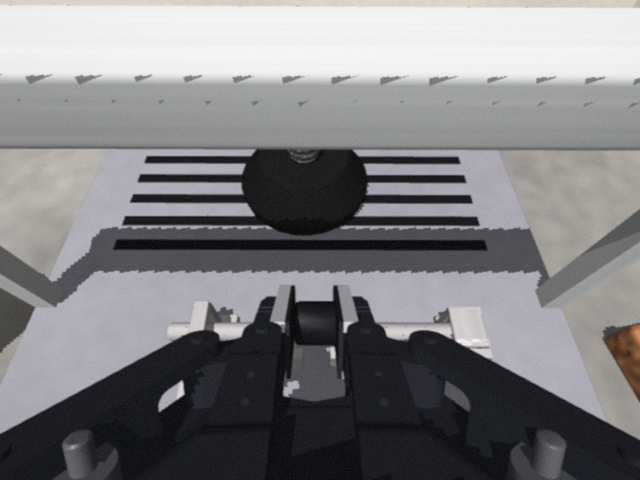

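The picture shows the nose through the keeper at (178,330), and 29 N along y at the stop, so the bolt is home. I ease off and fold along the arc.

```bash
python3 -m handwheel '[1,-0.03,-0.2,0,0,0,0, 1,-0.65,-0.1,-0.2,0,0,0, 1,-1.25,-0.02,-0.48,0,0,0, 1,-1.65,0.03,-0.75,0,0,0, 1,-2,0.09,-1.04,0,0,0, 1,-2.35,0.14,-1.4,0,0,0, 1,-2.68,0.19,-1.8,0,0,0, 1,-2.68,0.19,-1.8,0,0,0]'
python3 - <<'E'
from h import *
report((-36.9,-8,132),160)
s=snap('wrist'); cv2.imwrite('pics/w4.png',s['pixels'])
E
```

```text
time: 8.15
eef_pos: [476.3, 132.8, 242.7]
tool_rot: [0.915, -0.066, 0.398, 0.029]
force: [-3.8, -14.9, 13.6]
gripper_width: 16.3
gripper_force: 58.5
t 8.15 TCP [476.3 132.8 242.7] pt st [-36.2  -7.3 133.6] z [ 0.724 -0.106 -0.682] y [-0.143 -0.99   0.002] F st [ -1.6 -15.3  13.6] w 16.3 q [ 0.19 -0.04  2.09 -0.7   0.38  2.46]
shift cm [-0.08 -0.06 -0.16]
```

View pics/w4.png

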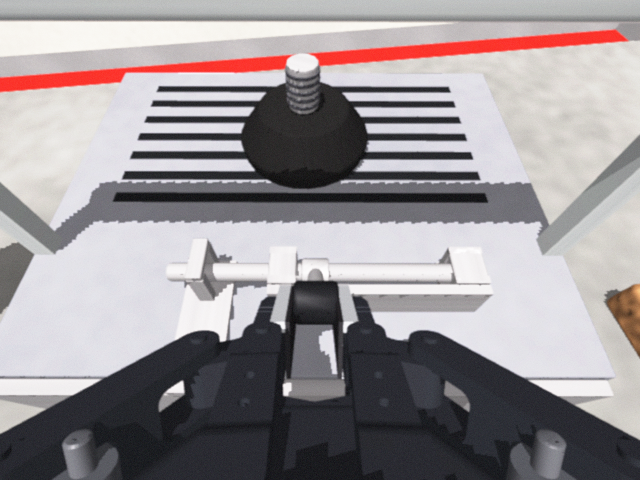

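The picture shows the handle folded into the notch, with the stem at (315,272) between the strip halves. I fold a little more, release and back out.

```bash
python3 -m handwheel '[1,-0.2,0.03,-0.37,0,0,0, 1,-0.41,0.06,-0.75,0,0,0, 1,-0.41,0.06,-0.75,0,0,0, 0,-0.41,0.06,-0.75,0,0,0, 0,-0.41,0.06,-0.75,0,0,0, 0,-0.41,0.06,-0.75,0,0,0, 0,-0.41,0.06,-0.75,0,0,0, 0,-0.41,0.06,-0.75,0,0,0, 0,-2.3,0.3,1.2,0,0,0, 0,-4,0.6,2.7,0,0,0, 0,-4,0.6,4,0,0,0, 0,-4,0.6,4,0,0,0]'
python3 - <<'E'
from h import *
report((-41,-10,150),173)
s=wr(snap('wrist')); Q=st(cloud(s))
m=(s['pixels'].max(-1)<60)&(Q[...,2]>105)&(Q[...,2]<150)&(abs(Q[...,1]+10)<15)&(abs(Q[...,0]+38)<20); print(m.sum(),np.percentile(Q[m],[3,50,97],axis=0).round(1))
E
```

```text
time: 9.2
eef_pos: [436.2, 139.9, 284.4]
tool_rot: [0.914, -0.065, 0.399, 0.028]
force: [1.1, -0.2, 0.8]
gripper_width: 85.3
gripper_force: 0.0
t 9.2 TCP [436.2 139.9 284.4] pt st [-67.2  -5.6 166.6] z [ 0.725 -0.103 -0.681] y [-0.141 -0.99  -0.001] F st [1.1 0.  0.8] w 85.3 q [ 0.23 -0.18  2.12 -0.59  0.49  2.37]
shift cm [ 2.53 -0.82 -1.66]
859 [[-43.7 -15.8 132.2]
 [-39.5  -8.5 140.4]
 [-29.6   0.3 142.7]]
```

```bash
python3 -m handwheel '[1,1.1,-0.3,1.2,0,0,0, 1,2.3,-0.65,2.5,0,0,0, 1,2.3,-0.65,2.5,0,0,0, 1,2.3,-0.65,2.5,0,0,0, 1,2.3,-0.65,2.5,0,0,0, 1,2.3,-0.65,2.5,0,0,0, 1,3.6,-0.8,1.1,0,0,0, 1,5,-1,-0.4,0,0,0, 1,6.2,-1.2,-1.7,0,0,0, 1,6.2,-1.2,-1.7,0,0,0]'
python3 -c "
from h import *
report((-20.4,-9,126.6),173)"
```

```text
time: 10.08
eef_pos: [498.6, 127.1, 261.5]
tool_rot: [0.916, -0.065, 0.395, 0.029]
force: [-0.1, 0.3, -1.7]
gripper_width: 0.0
gripper_force: 0.0
t 10.08 TCP [498.6 127.1 261.5] pt st [ -4.6  -9.6 142.7] z [ 0.719 -0.105 -0.687] y [-0.143 -0.99   0.002] F st [-0.1  0.3 -1.7] w 0.0 q [ 0.16 -0.03  2.03 -0.59  0.41  2.33]
shift cm [-1.55  0.29 -1.61]
```

```bash
python3 -m handwheel '[1,-0.3,0.05,-0.4,0,0,0, 1,-0.6,0.1,-0.8,0,0,0, 1,-0.9,0.15,-1.1,0,0,0, 1,-1.2,0.2,-1.3,0,0,0, 1,-1.2,0.2,-1.3,0,0,0]'
python3 - <<'E'
from h import *
report((-20.4,-9,126.6),173)
s=snap('wrist'); cv2.imwrite('pics/w5.png',s['pixels'])
E
```

```text
time: 10.5
eef_pos: [485.4, 129.6, 251.6]
tool_rot: [0.915, -0.065, 0.397, 0.029]
force: [0.2, 0.0, -0.7]
gripper_width: 0.1
gripper_force: 0.0
t 10.5 TCP [485.4 129.6 251.6] pt st [-17.5  -8.8 133.4] z [ 0.723 -0.104 -0.683] y [-0.142 -0.99   0.001] F st [ 0.2  0.  -0.7] w 0.1 q [ 0.18 -0.04  2.07 -0.64  0.39  2.4 ]
shift cm [-0.29  0.02 -0.68]
```

View pics/w5.png

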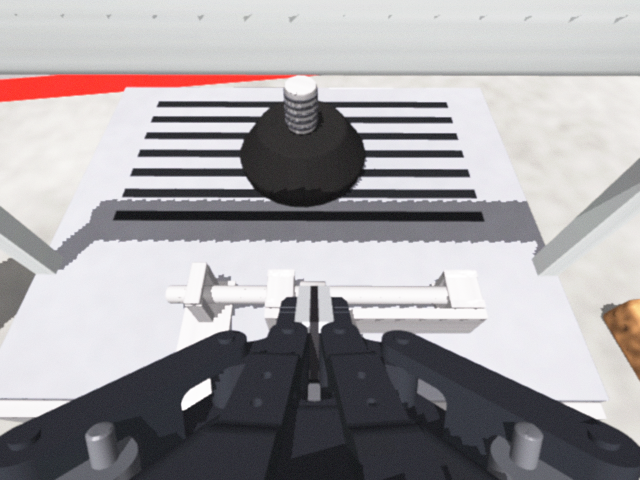

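The closed fingers lie over the knob at (314,330), which is hidden beneath them. I keep pressing until the stop.

```bash
python3 -m handwheel '[1,-0.2,0.03,-0.3,0,0,0, 1,-0.3,0.04,-0.6,0,0,0, 1,-0.4,0.06,-0.8,0,0,0, 1,-0.4,0.06,-0.8,0,0,0]'
python3 -c "
from h import *
report((-20.4,-9,126.6),173)"
```

```text
time: 10.88
eef_pos: [482.5, 130.1, 244.1]
tool_rot: [0.915, -0.065, 0.398, 0.029]
force: [0.4, -1.4, 5.1]
gripper_width: -0.2
gripper_force: 1.9
t 10.88 TCP [482.5 130.1 244.1] pt st [-20.2  -8.7 126. ] z [ 0.724 -0.104 -0.682] y [-0.142 -0.99   0.   ] F st [ 0.6 -1.3  5.1] w -0.2 q [ 0.18 -0.03  2.08 -0.68  0.38  2.44]
shift cm [-0.02 -0.02  0.06]
```

```bash
python3 -m handwheel '[1,-0.1,0.01,-0.2,0,0,0, 1,-0.2,0.03,-0.4,0,0,0, 1,-0.2,0.03,-0.4,0,0,0]'
python3 -c "
from h import *
report((-20.4,-9,126.6),173)"
```

```text
time: 11.13
eef_pos: [481.7, 130.4, 242.3]
tool_rot: [0.914, -0.065, 0.4, 0.028]
force: [5.2, -4.3, 18.3]
gripper_width: -0.3
gripper_force: 9.2
t 11.13 TCP [481.7 130.4 242.3] pt st [-20.5  -8.3 124.9] z [ 0.727 -0.103 -0.679] y [-0.141 -0.99  -0.001] F st [ 5.8 -3.5 18.3] w -0.3 q [ 0.18 -0.03  2.09 -0.7   0.37  2.46]
shift cm [-0.   -0.07  0.17]
```

```bash
python3 -m handwheel '[1,-0.1,0.01,-0.2,0,0,0, 1,-0.1,0.01,-0.2,0,0,0, 1,0.7,-0.1,0.8,0,0,0, 1,2,-0.3,2.5,0,0,0, 1,-1,0.2,5.5,0,0,0, 1,-4,0.6,8,0,0,0, 1,-6,0.9,9,0,0,0,1,-6,0.9,9,0,0,0,1,-6,0.9,9,0,0,0]'
python3 - <<'E'
from h import *
report((-20.4,-9,126.6),173); drawer()
s=wr(snap('wrist')); Q=st(cloud(s)); cv2.imwrite('pics/w6.png',s['pixels'])
m=(s['pixels'].max(-1)<60)&(Q[...,2]>105)&(Q[...,2]<150)&(abs(Q[...,1]+10)<15)&(abs(Q[...,0]+38)<20); print(m.sum(),np.percentile(Q[m],[3,50,97],axis=0).round(1))
E
```

```text
time: 11.88
eef_pos: [419.8, 139.5, 330.4]
tool_rot: [0.915, -0.065, 0.398, 0.028]
force: [-0.2, -0.6, 0.3]
gripper_width: 0.0
gripper_force: 0.0
t 11.88 TCP [419.8 139.5 330.4] pt st [-83.6  -8.4 212.4] z [ 0.724 -0.104 -0.682] y [-0.142 -0.99  -0.   ] F st [-0.1 -0.6  0.3] w 0.0 q [ 0.24 -0.27  2.09 -0.5   0.6   2.26]
shift cm [ 6.25 -0.98 -8.58]
-120 38 -58.0
-60 40 -58.2
80 38 -58.4
120 40 -58.4Traceback (most recent call last):
  File "<stdin>", line 4, in <module>
    return _quantile_unchecked(
        a, q, axis, out, overwrite_input, method, keepdims, weights)
    return _ureduce(a,
                    func=_quantile_ureduce_func,
    ...<5 lines>...
                    overwrite_input=overwrite_input,
                    method=method)
    r = func(a, **kwargs)
    result = _quantile(arr,
                       quantiles=q,
    ...<2 lines>...
                       out=out,
                       weights=wgt)
    slices_having_nans = np.isnan(arr[-1, ...])
                                  ~~~^^^^^^^^^
IndexError: index -1 is out of bounds for axis 0 with size 0
```

View pics/w6.png

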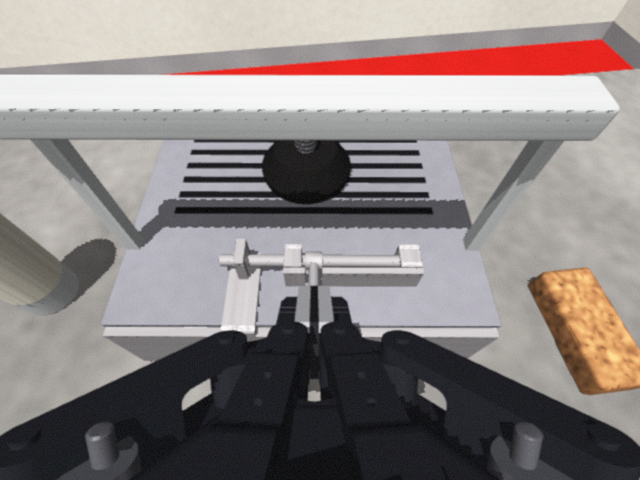

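The stem is seen in the notch at (315,270), but the fingers hide the knob. I shift sideways to check its height.

```bash
python3 -m handwheel '[1,-0.5,-3.5,1,0,0,0, 1,-1,-7,2,0,0,0, 1,-1,-7,2,0,0,0, 1,-1,-7,2,0,0,0]'
python3 - <<'E'
from h import *
for n in('wrist','top'):
    s=snap(n); s=wr(s) if n=='wrist' else s; Q=st(cloud(s))
    m=(s['pixels'].max(-1)<60)&(Q[...,2]>98)&(Q[...,2]<150)&(abs(Q[...,1]+10)<15)&(abs(Q[...,0]+38)<22); print(n,m.sum(),np.percentile(Q[m],[3,50,97],axis=0).round(1) if m.any() else '')
cv2.imwrite('pics/w7.png',wr(load('wrist'))['pixels'])
report()
E
```

```text
time: 12.32
eef_pos: [410.8, 67.4, 349.6]
tool_rot: [0.915, -0.067, 0.397, 0.029]
force: [0.4, -0.5, 0.6]
gripper_width: 0.2
gripper_force: 0.0
wrist 542 [[-51.3 -16.7 116.4]
 [-45.5 -10.  126.3]
 [-36.7  -0.9 128.8]]
top 89 [[-51.2 -18.9 122.5]
 [-43.5 -10.7 128.3]
 [-35.2  -2.4 131.9]]
t 12.42 TCP [410.8  68.9 348.9] pt st [-82.7 -80.  230.5] z [ 0.721 -0.106 -0.684] y [-0.144 -0.99   0.001] F st [ 0.5 -0.4 -0.6] w 0.2 q [ 0.03 -0.37  2.12 -0.22  0.6   1.87]
```

View pics/w7.png

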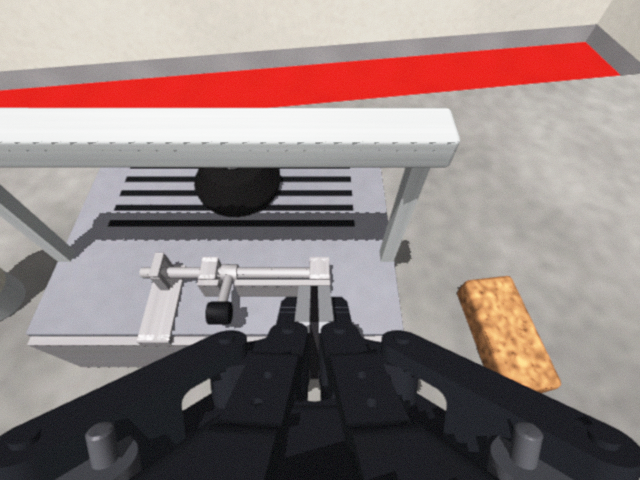

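The picture shows the knob down in the notch at (219,313). Its top is at z ≈ 129 mm, which means about 1.25 rad. The bolt runs through the keeper and the drawer is shut.

```bash
python3 -c "
from rig import manip
print(manip.hand_in())"
```

```text
the job is handed in; nothing more can be done
None
```

By my last measurements the drawer is shut, the bolt is home through the keeper and the handle is folded to about 1.25 rad in its notch; the gripper was clear of everything when I handed the job in, but the hand-in gave no verdict.

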